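# Grade ball knobs on the tilting sieve

## Task

Push the catch drawer fully home, then press the blue bar of the sieve down until the small orange ball knobs have all dropped through the slots into the drawer, with the large black ones still on the tray. Then press the red bar down to tip the large ones off the spout into the grey box, and finally set the tray back level. Leave the other things on the bench where they are.

Things in the scene. Friction and masses are not known exactly. Their poses are not given: they have to be found in the camera images.
- stand: The fixed plywood stand of a bench-top grading sieve, a base board 210 x 475 x 10 mm. Origin on the table under the hinge of the sieve; its x axis is the hinge direction and points away from the drawer's front, its y axis runs along the slots, from the spout (-y) to the slotted end (+y). At rest z is up. Two uprights (24 mm wide, outer faces 104 mm either side of the origin, 185 mm high) carry the sieve.
- sieve (a joint): The hinge of the sieve tray, in rad: 0 is level, positive (to 0.45) has the slotted, blue-bar end down, negative (to -0.65) the spout, red-bar end down. The hinge is stiff and stays where it is left; about 3 to 5 N down on a bar turns it. The ball knobs stay put on the level tray and do not roll until it tilts about 0.2 to 0.3 rad; to leave over the small step at the spout the large ones may need up to about 0.5 rad.
- pivot (a point): The middle of the hinge axis, 170 mm above the table, at the level of the tops of the tray's lengthwise slats. The point turns with the tray. The tray is 305 mm long and 176 mm wide, with 4 lanes 26 mm wide at 38 mm pitch between slats 12 mm wide, side walls 32 mm above the slats. From 30 to 145 mm on the +y side the lanes are open slots; from 30 mm on the +y side to 90 mm on the -y side they have a floor; beyond lies the flat open spout, with its lip 152 mm from the axis.
- blue_bar (a point): Middle of the blue round push bar (16 mm thick, 176 mm long) across the tray over its slotted end: 135 mm from the hinge axis along the tray and 60 mm above it, square to the tray. It turns with the tray. Push down on it to tilt the slotted end down. Its top is 238 mm above the table when level.
- red_bar (a point): Middle of the red round push bar (16 mm thick, 176 mm long) across the tray over its spout: 135 mm from the hinge axis along the tray and 60 mm above it, square to the tray. It turns with the tray. Push down on it to tip the spout down; the balls pass under the bar.
- drawer (a joint): How far the white catch drawer (wooden front) under the slots is pulled out towards the robot, in m: 0 is fully home, at its stop; it slides with about 2 N and stays where it is left.
- drawer_handle (a point): Middle of the steel bar of the drawer's handle, 10 mm thick and 80 mm long along the stand's y, 44 mm above the table, 34 mm out from the drawer's front. Moves with the drawer.
- drawer_in (a point): Centre of the drawer's inner floor, 14 mm above the table; the inside is 164 x 152 mm with walls 46 mm high. It shares the stand's axes.
- box_in (a point): Centre of the floor of the grey box under the spout, fixed to the stand, 10 mm above the table; the inside is 192 mm along the stand's x and 174 mm along y, side walls 55 mm high, the far end 105 mm. It shares the stand's axes.
- small1: A small orange ball knob, 20 mm across, 12 g, on the floored part of the sieve at the start, in any of the lanes; it drops through the slots. Origin at its centre.
- small2: A small orange ball knob, 20 mm across, 12 g, on the floored part of the sieve at the start, in any of the lanes; it drops through the slots. Origin at its centre.
- small3: A small orange ball knob, 20 mm across, 12 g, on the floored part of the sieve at the start, in any of the lanes; it drops through the slots. Origin at its centre.
- large1: A large black ball knob, 36 mm across, about 36 g, on the floored part of the sieve at the start, in any of the lanes; it cannot pass the slots. Origin at its centre.
- large2: A large black ball knob, 36 mm across, about 36 g, on the floored part of the sieve at the start, in any of the lanes; it cannot pass the slots. Origin at its centre.
- offcut: Bystander: hardwood offcut 75 x 50 x 36 mm beside the drawer, on the spout side. Origin under its centre.
- glue: Bystander: white glue bottle, 52 mm across, 150 mm high, behind the stand. Origin under its centre.
- tape: Bystander: yellow tape measure 62 x 36 x 60 mm, beyond the slotted end of the stand. Origin under its centre.
- screwdriver: Bystander: red-handled screwdriver lying on the left. Origin under its middle.
- spanner: Bystander: steel spanner lying on the right, near the robot. Origin under its middle.
- jar: Bystander: glass jar with a black cap, 64 mm across, 85 mm high, on the right, beyond the spout. Origin under its centre.

How it is judged (in metres and radians):
On the way, in this order (a step that is already met when the one before it is completed fails the run):
1. the drawer is fully home (within 8 mm) (value of joint drawer below 0.008 m), for 0.2 s.
2. all three small knobs lie in the drawer, with the drawer home and both large knobs still on the tray (value of joint drawer below 0.008 m and x of small1 in the frame of drawer_in between -0.086 and 0.086 m and y of small1 in the frame of drawer_in between -0.08 and 0.08 m and z of small1 in the frame of drawer_in between 0 and 0.05 m and x of small2 in the frame of drawer_in between -0.086 and 0.086 m and y of small2 in the frame of drawer_in between -0.08 and 0.08 m and z of small2 in the frame of drawer_in between 0 and 0.05 m and x of small3 in the frame of drawer_in between -0.086 and 0.086 m and y of small3 in the frame of drawer_in between -0.08 and 0.08 m and z of small3 in the frame of drawer_in between 0 and 0.05 m and height (world z) of each of large1, large2 above 0.1 m), for 0.2 s.
3. both large knobs lie in the grey box (x of large1 in the frame of box_in between -0.1 and 0.1 m and y of large1 in the frame of box_in between -0.09 and 0.09 m and z of large1 in the frame of box_in between 0 and 0.06 m and x of large2 in the frame of box_in between -0.1 and 0.1 m and y of large2 in the frame of box_in between -0.09 and 0.09 m and z of large2 in the frame of box_in between 0 and 0.06 m), for 0.2 s.
At the end, for the whole second after the job is handed in: The three small knobs lie in the drawer, which is home within 8 mm, both large knobs lie in the grey box, all are at rest (under 30 mm/s), and the sieve tray is level within 0.09 rad (5 degrees) (all of step 3 and value of joint drawer below 0.008 m and x of small1 in the frame of drawer_in between -0.086 and 0.086 m and y of small1 in the frame of drawer_in between -0.08 and 0.08 m and z of small1 in the frame of drawer_in between 0 and 0.05 m and x of small2 in the frame of drawer_in between -0.086 and 0.086 m and y of small2 in the frame of drawer_in between -0.08 and 0.08 m and z of small2 in the frame of drawer_in between 0 and 0.05 m and x of small3 in the frame of drawer_in between -0.086 and 0.086 m and y of small3 in the frame of drawer_in between -0.08 and 0.08 m and z of small3 in the frame of drawer_in between 0 and 0.05 m and value of joint sieve between -0.09 and 0.09 rad and linear speed of each of small1, small2, small3, large1, large2 below 0.03 m/s); the robot touches nothing.
It fails at once if a bystander (offcut, glue bottle, tape measure, screwdriver, spanner, jar) is moved more than 30 mm (distance of any of offcut, glue, tape, screwdriver, spanner, jar from where it was at the start of the episode above 0.03 m).
It also fails if it takes over 67 s, if anything falls off the work surface, if the arm or the gripper's body presses on something with over 40 N, if the wrist force passes 120 N, or if a joint passes its speed limit or range.

## Robot

A 6-joint arm with a two-finger parallel gripper is mounted at the origin on the work surface. World frame = base frame: x ahead of the robot, y to its left, z up, the work surface at z = 0. Lengths are in m, angles in degrees, forces in N, time in s.
With the tool pointing down it reaches from about 0.35 to 0.875 m from the base axis. Payload 4.2 kg.
Tool frame: the origin (TCP) lies where the fingers leave the gripper's body, on its centre line; the fingertips stand 70 mm ahead of it and the grasp point (between the pads) lies 51 mm ahead of it; z points along the fingers, y is the direction in which the jaws open and shut (so a half turn about z gives the same grasp; the last joint's range is limited). The gripper opens to 87 mm and grips with 3 to 60 N. Pads are 19 mm wide; open, the fingers measure 117 mm over their backs; the gripper's body (75 mm by 190 mm) begins 51 mm behind the grasp point.
Start: joints at [-59.954, 22.042, 0.453, 0, -68.411, -14.817], TCP at [0.164, -0.603, 0.292] pointing down, gripper open.
Joint ranges: [-179.83, 179.83], [-69.29, 118.12], [-61.27, 80.66], [-181.25, 117.63], [-171.15, -9.14], [-177.46, 177.46]. Speed limits (degrees/s): [159.86, 159.86, 180, 180, 180, 180].

## Interface

Orientations are given as a 3x3 rotation matrix whose columns are the frame's x, y, z axes.
In Python, from station import sense, cams, job gives the robot as it stands. The module is installed in compiled form; this text tells all that it offers.
- The arm moves only by the shell command python3 -m handwheel 'ROWS'. ROWS is JSON, a list of rows, each a list of 5 numbers: the shift along the tool's x, y, z in cm, then the turn about the tool's z in degrees, then the opening, from 0 (shut) to 1 (fully open). A call has 1 to 10 rows; each row shifts and turns the commanded pose from where the row before left it, along the tool's axes as they then stand; what a row does not reach is not made up. A row lasts 1/8 s, in which the tool goes at most 62.5 mm and 10.7 degrees, less where a joint would pass 70% of its speed; a pose out of reach is approached as far as the arm can. A call with a gripper value outside its range is refused whole. The fingers move at their own pace and stop on an object; the grip force is fixed at half the most. Time passes only in rows, so rows that do not move let the fingers close. It gives the time, the measured TCP pose, the force and the opening at its end, in the units of the state.
- sense(): the state, without advancing time (a new reading comes with each control period).
- cams.capture(name): name is "side" or "top" or "wrist"; returns the picture (384x512x3 uint8, red, green, blue); there is no depth.
- cams.camera_params(name): a dict with "fx", "fy", "cx", "cy" (pixels), "k1" (the pictures are not rectified: a ray, as slopes to the right and down, at radius r is drawn at 1 + k1 r^2 times it, then the intrinsics apply), "origin" and "rotation" of the camera in the world. Camera axes: x right, y down, z forward; pixel columns grow to the right and rows downward; lengths in m; the calibration is good to about 2 mm. A picture is of the moment at which its call begins: read the wrist's pose just before it. camera_params takes no time and is no camera call; for the wrist camera it gives the pose at the moment of the call.
- job.finish_job(): hands the job in, once; it reports no verdict.
The state is a dict: "time_s": time; "joints": joint angles; "joint_velocities": joint speeds; "effort": joint torques, N m; "tcp_pos": TCP position; "ee_rot": TCP orientation; "wrist_force": force on the tool from outside, world axes, zero at the start; "moment": the same for the moment, N m; "gripper_width": opening from 0.0 (shut) to 1.0 (fully open).
Only numpy, scipy, OpenCV 4.12 (cv2) and the standard library are available. Lean on these libraries where they do the work, as an engineer would, in place of code of your own. Each camera call takes 0.05 s, during which the arm holds its last target. There are 200 camera calls.

## Working session

There is one attempt and no reset: what is moved stays moved. The work goes in short steps, Python scripts to look and compute and a shell command to move; the robot and the scene stay as the last step left them, time stands still between calls to the robot, and variables do not carry over. Pictures are saved under pics/ and viewed, about 8 in all and at most 12, crops included, and the job is handed in when it is done.

```bash
mkdir -p pics
python3 - <<'E'
from station import sense,cams
import cv2
s=sense();print(s)
for n in("side","top"):
    p=cams.camera_params(n);print(n,p)
    cv2.imwrite(f"pics/{n}0.png",cams.capture(n)[...,::-1])
E
```

```text
{'time_s': 0.0, 'joints': array([-5.99561166e+01,  2.20886436e+01,  3.79227493e-01, -2.98973537e-02,
       -6.84115830e+01, -1.48177020e+01]), 'joint_velocities': array([-0.06253816, -0.11537888,  0.06118261, -0.05513898,  0.06492989,
        0.00500564]), 'effort': array([-6.61949616e-04, -3.90665960e+01,  1.87406123e+01,  4.21975315e+00,
        1.10858108e-02, -1.79115937e-04]), 'tcp_pos': array([ 0.16405873, -0.60260328,  0.29117564]), 'ee_rot': array([[-9.64947103e-01, -2.62443676e-01, -6.37280504e-04],
       [-2.62444440e-01,  9.64944883e-01,  2.07097290e-03],
       [ 7.14268221e-05,  2.16563002e-03, -9.99997652e-01]]), 'wrist_force': array([0.08016952, 1.0978568 , 0.5548666 ]), 'moment': array([ 0.03156428, -0.03135652, -0.01758788]), 'gripper_width': 0.9964468335756097}
side {'fx': 445.63060647644505, 'fy': 445.63060647644505, 'cx': 263.4948612496914, 'cy': 185.4351535987999, 'k1': 0.017236003447647474, 'origin': array([ 0.38307458, -1.20828097,  1.36112353]), 'rotation': array([[ 0.98509718, -0.12822041,  0.11464327],
       [-0.17166655, -0.69154199,  0.70164112],
       [-0.01068408, -0.71086511, -0.70324722]])}
top {'fx': 398.9083711447578, 'fy': 398.9083711447578, 'cx': 251.14860079017978, 'cy': 197.74901578610556, 'k1': 0.0077130699605702955, 'origin': array([0.36914426, 0.01193276, 1.29918523]), 'rotation': array([[-0.02742293, -0.98791195,  0.15257114],
       [-0.99945883,  0.02432334, -0.02214555],
       [ 0.01816681, -0.15309587, -0.98804434]])}
```

View pics/side0.png

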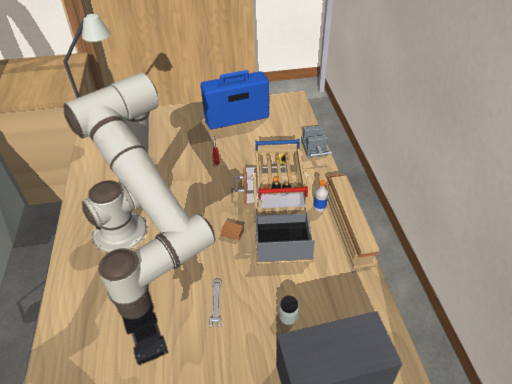

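View pics/top0.png

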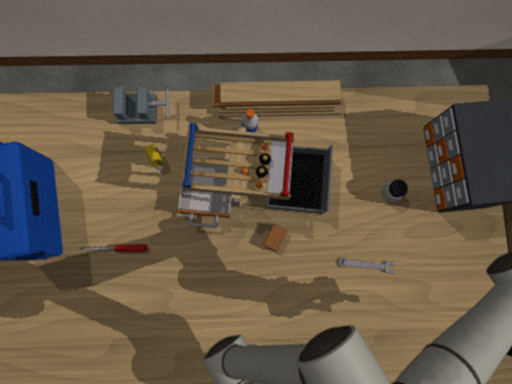

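The side view shows the blue bar at about (277,143) and the red bar at about (283,191). In the top view the blue bar is at about (190,157), the red bar at (290,165), the drawer handle at about (205,221) and the offcut at (276,237). The large balls are at about (264,158) and (262,171). The small ones are near (266,147), (245,171) and (259,185).

```bash
cat > h.py <<'E'
import numpy as np,cv2
from station import sense,cams
def ray(p,uv):
    x=(uv[0]-p["cx"])/p["fx"];y=(uv[1]-p["cy"])/p["fy"]
    d=np.array([x,y]);u=d.copy()
    for _ in range(10): u=d/(1+p["k1"]*(u@u))
    return p["origin"],p["rotation"]@np.array([u[0],u[1],1])
def plane(p,uv,z):
    o,d=ray(p,uv);return o+d*(z-o[2])/d[2]
def tri(p1,u1,p2,u2):
    o1,d1=ray(p1,u1);o2,d2=ray(p2,u2)
    s=np.linalg.lstsq(np.c_[d1,-d2],o2-o1,rcond=None)[0]
    a=o1+d1*s[0];b=o2+d2*s[1];return (a+b)/2,np.linalg.norm(a-b)
def blob(img,roi,col):
    x0,y0,x1,y1=roi;h=cv2.cvtColor(img[y0:y1,x0:x1],cv2.COLOR_RGB2HSV).astype(int);H,S,V=h[...,0],h[...,1],h[...,2]
    m={"red":((H<6)|(H>172))&(S>150)&(V>60),"blue":(H>100)&(H<125)&(S>130)&(V>40)}[col].astype(np.uint8)
    n,l,st,c=cv2.connectedComponentsWithStats(m);i=1+np.argmax(st[1:,4])
    pts=np.argwhere(l==i)[:,::-1].astype(np.float32)
    mu=pts.mean(0);w,v=np.linalg.eigh(np.cov((pts-mu).T));t=(pts-mu)@v[:,1]
    return mu+[x0,y0],mu+[x0,y0]+t.min()*v[:,1],mu+[x0,y0]+t.max()*v[:,1],len(pts)
E
python3 - <<'E'
from h import *
P={n:cams.camera_params(n) for n in("side","top")}
I={n:cv2.imread(f"pics/{n}0.png")[...,::-1].copy() for n in P}
for c,rs,rt in(("blue",(250,135,306,155),(178,112,204,202)),("red",(250,180,315,203),(276,122,302,206))):
    a=blob(I["side"],rs,c);b=blob(I["top"],rt,c)
    print(c,a,b);print(tri(P["side"],a[0],P["top"],b[0]))
    print([plane(P["top"],q,.235).round(3) for q in b[:3]])
cv2.imwrite("pics/c1.png",cv2.resize(I["top"][105:265,150:350][...,::-1],None,fx=4,fy=3.75,interpolation=cv2.INTER_CUBIC))
E
```

```text
blue (array([277.34108543, 142.17054272]), array([298.05604448, 141.21509777]), array([255.73097473, 143.16727513]), 129) (array([189.34471035, 155.37201309]), array([193.01034491, 123.76921824]), array([185.79490391, 185.97621073]), 293)
(array([0.66109227, 0.15527957, 0.22667078]), np.float64(0.007560143706581343))
[array([0.655, 0.154, 0.235]), array([0.745, 0.143, 0.235]), array([0.57 , 0.164, 0.235])]
red (array([283.24894333, 190.06329155]), array([307.0426429 , 189.25449272]), array([257.99733664, 190.92164777]), 237) (array([287.10144901, 163.46739197]), array([289.36648849, 132.80545886]), array([284.77875588, 194.909785  ]), 276)
(array([ 0.63062094, -0.11395608,  0.22749121]), np.float64(0.005286231475793747))
[array([ 0.626, -0.113,  0.235]), array([ 0.713, -0.123,  0.235]), array([ 0.539, -0.103,  0.235])]
```

View pics/c1.png

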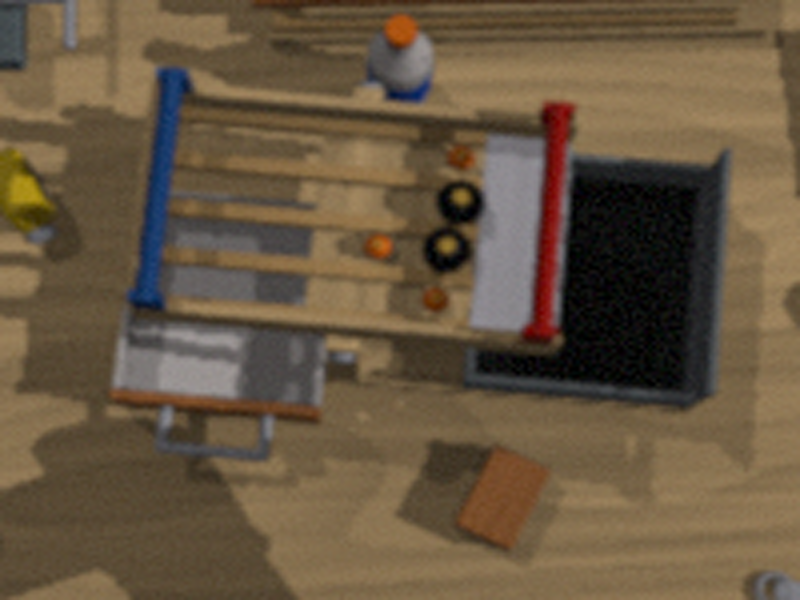

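The crop shows the handle bar from about (190,224.5) to (217,225.5) in full-image pixels. The offcut is well to the right of it, and all five balls are on the floored part. Next I'll locate the handle and work out the shifts in the tool axes.

```bash
cat >> h.py <<'E'
Y=np.array([.1125,.9937,0]);X=np.array([.9937,-.1125,0]);O=np.array([.646,.0207,0])
st=lambda p:np.array([(p-O)@X,(p-O)@Y,p[2]]).round(4)
wd=lambda a,b,z:O+a*X+b*Y+np.array([0,0,z])
def go(a,b,ztip):
    s=sense();R=np.array(s["ee_rot"]);t=s["tcp_pos"]
    th=np.degrees(np.arctan2(R[1,0],R[0,0]));turn=(th-173.54+180)%360-180
    g=np.array([[-1,0,0],[0,1,0],[0,0,-1.]])
    dw=wd(a,b,ztip+.07)-t
    print("t",s["time_s"],"st",st(t-[0,0,.07]),"turn",turn.round(2),"shift now-axes cm",(R.T@dw*100).round(2),"aligned",(g@np.array([dw@X,dw@Y,dw[2]])*100).round(2),"F",s["wrist_force"].round(1),"g",s["gripper_width"])
E
python3 - <<'E'
from h import *
p=cams.camera_params("top")
for q in((190,224.5),(217,225.5),(203.5,225)): print(st(plane(p,q,.049)))
for q in((190,224.5),(217,225.5)): print(plane(p,q,.049))
go(-.27,.07,.28)
E
```

```text
[-0.1804  0.1375  0.049 ]
[-0.1762  0.0531  0.049 ]
[-0.1783  0.0953  0.049 ]
[0.48221038 0.17760009 0.049     ]
[0.47688158 0.09329604 0.049     ]
t 0.1 st [-0.4087 -0.6737  0.2213] turn 21.68 shift now-axes cm [-40.36  63.99  -5.75] aligned [-13.87  74.37  -5.87] F [-0.  -0.2 -0.5] g 1.0048366055156643
```

```bash
python3 -m handwheel '[[0,0,0,7.2,0],[0,0,0,7.2,0],[0,0,0,7.3,0],[-5,0,0,0,0],[-5,0,0,0,0],[-5,5,0,0,0],[-5,5,0,0,0],[0,5,0,0,0],[0,5,0,0,0],[0,5,0,0,0]]'; python3 -m handwheel '[[0,5,0,0,0],[0,5,0,0,0],[0,5,0,0,0],[0,5,0,0,0],[0,5,0,0,0],[0,5,0,0,0],[0,5,0,0,0],[0,5,0,0,0],[0,5,0,0,0],[0,0,0,0,0]]'; python3 -c "
from h import *
go(-.22,.095,.025)"
```

```text
time_s: 1.35
tcp_pos: [0.3783, -0.3856, 0.2916]
ee_rot: [[-0.994, 0.113, -0.001], [0.113, 0.994, 0.001], [0.001, 0.001, -1.0]]
wrist_force: [1.7, -0.0, 0.8]
gripper_width: 0.02
time_s: 2.6
tcp_pos: [0.4291, 0.0623, 0.292]
ee_rot: [[-0.994, 0.108, -0.0], [0.108, 0.994, 0.0], [0.0, 0.0, -1.0]]
wrist_force: [-0.1, -0.7, 0.2]
gripper_width: 0.003
t 2.6 st [-0.2202  0.0169  0.222 ] turn 0.26 shift now-axes cm [-0.06  7.81 19.7 ] aligned [-0.02  7.81 19.7 ] F [-0.1 -0.7  0.2] g 0.0025409833758950422
```

```bash
python3 -m handwheel '[[0,4,0,0.2,0],[0,3.8,4,0,0],[0,0,5,0,0],[0,0,5,0,0],[0,0,4,0,0],[0,0,1.7,0,0],[0,0,0,0,0]]'
python3 - <<'E'
from h import *
go(-.188,.095,.025)
a=cams.capture("side");b=cams.capture("wrist")
cv2.imwrite("pics/c2.png",np.hstack([cv2.resize(a[100:260,180:340][...,::-1],(384,384)),cv2.resize(b[...,::-1],(416,384))]))
E
```

```text
time_s: 3.48
tcp_pos: [0.4371, 0.1359, 0.094]
ee_rot: [[-0.993, 0.117, -0.004], [0.117, 0.993, -0.003], [0.003, -0.003, -1.0]]
wrist_force: [-0.0, -1.0, 0.6]
gripper_width: 0.004
t 3.475 st [-0.2205  0.091   0.024 ] turn -0.28 shift now-axes cm [-3.25  0.42 -0.12] aligned [-3.25  0.41 -0.1 ] F [-0.  -1.   0.6] g 0.004490330475333493
```

View pics/c2.png

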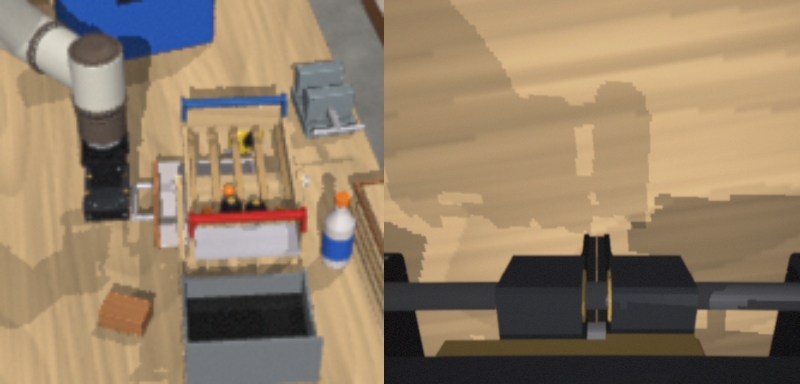

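The gripper stands just in front of the handle at its middle, so I'll push now.

```bash
python3 -m handwheel '[[-1.5,0,0,0,0],[-1,0,0,0,0],[-1,0,0,0,0],[-1,0,0,0,0],[-1,0,0,0,0],[-0.5,0,0,0,0]]'; python3 -c "
from h import *
go(-.15,.095,.025)"
```

```text
time_s: 4.32
tcp_pos: [0.498, 0.1301, 0.0951]
ee_rot: [[-0.993, 0.117, -0.0], [0.117, 0.993, -0.0], [0.0, -0.0, -1.0]]
wrist_force: [-1.3, 0.1, 0.8]
gripper_width: 0.005
t 4.325 st [-0.1593  0.0921  0.0251] turn -0.23 shift now-axes cm [-0.93  0.3   0.01] aligned [-0.93  0.29  0.01] F [-1.3  0.1  0.8] g 0.004591255207361731
```

```bash
for i in 1 2 3 4; do python3 -m handwheel '[[-0.3,0,0,0,0],[-0.2,0,0,0,0]]' | egrep 'tcp|force'; done
```

```text
tcp_pos: [0.5023, 0.1296, 0.0951]
wrist_force: [-1.3, 1.1, 1.1]
tcp_pos: [0.5073, 0.129, 0.0951]
wrist_force: [-1.2, 0.8, 0.1]
tcp_pos: [0.5106, 0.1285, 0.095]
wrist_force: [-11.8, 6.5, 7.9]
tcp_pos: [0.5115, 0.1283, 0.0949]
wrist_force: [-26.3, 15.2, 17.5]
```

```bash
python3 -c "
from h import *
go(-.15,.095,.025);print(sense()['moment'])"; python3 -m handwheel '[[1,0,0,0,0],[4,0,0,0,0],[4,0,-3,0,0],[0,0,-6,0,0],[0,0,-6,0,0],[0,0,-6,0,0],[0,0,0,0,0]]'|egrep 'tcp|force'
python3 - <<'E'
from h import *
a=cams.capture("side");b=cams.capture("top")
cv2.imwrite("pics/c3.png",np.hstack([cv2.resize(a[120:240,210:330][...,::-1],(400,400),interpolation=cv2.INTER_CUBIC),cv2.resize(b[105:265,170:330][...,::-1],(400,400),interpolation=cv2.INTER_CUBIC)]))
go(0,.135,.26)
E
```

```text
t 5.325 st [-0.1458  0.0918  0.0249] turn -0.31 shift now-axes cm [ 0.42  0.32 -0.01] aligned [ 0.42  0.33 -0.01] F [-26.3  15.2  17.5] g 0.0012068787872290415
[4.39273615 7.24117539 0.06141617]
tcp_pos: [0.4304, 0.1395, 0.3109]
wrist_force: [-0.9, -0.8, -1.1]
t 6.3 st [-0.2298  0.0924  0.2357] turn -0.24 shift now-axes cm [-22.96   4.36  -2.38] aligned [-22.98   4.26  -2.43] F [-0.2  0.  -0.1] g 0.0031855599489026007
```

View pics/c3.png

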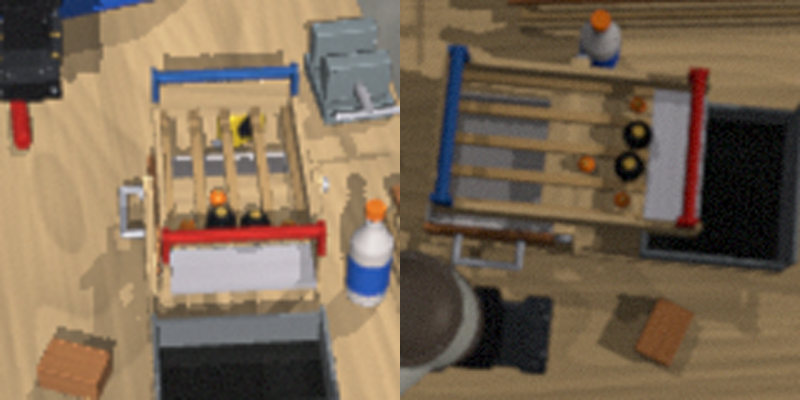

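Run:
```python
from h import *
p=cams.camera_params("top")
for q in((192,209.8),(205.2,210.6),(218,211.5)): print(st(plane(p,q,.049)))
p=cams.camera_params("side")
# handle in side: crop (122,185)-(122,235), scale .3
for q in((210+122*.3,120+187*.3),(210+122*.3,120+235*.3)): print(st(plane(p,q,.049)))
```

```text
[-0.1338  0.1363  0.049 ]
[-0.1327  0.0947  0.049 ]
[-0.132   0.0543  0.049 ]
[-0.1265  0.1359  0.049 ]
[-0.1293  0.0493  0.049 ]
```

Two views put the handle at stand x ≈ -0.131, which agrees with the drawer being home against the stop. Next is the blue bar.

```bash
python3 -m handwheel '[[0,0,-3,0,0],[-4,1,-0.5,0,0],[-5,1,0,0,0],[-5,1,0,0,0],[-5,1,0,0,0],[-4,0.7,0,0,0],[0,0,1,0,0],[0,0,1,0,0],[0,0,0.5,0,0],[0,0,0,0,0]]'|egrep 'tcp|force'; python3 -c "
from h import *
go(0,.140,.238)"
```

```text
tcp_pos: [0.661, 0.1584, 0.3153]
wrist_force: [-1.2, -0.8, 0.1]
t 7.55 st [-0.0006  0.1385  0.2453] turn -0.18 shift now-axes cm [-0.06  0.15  0.73] aligned [-0.06  0.15  0.73] F [-1.2 -0.8  0.1] g 0.0025696008808117976
```

```bash
python3 -m handwheel '[[0,0.2,0.7,0,0],[0,0,0.7,0,0],[0,0,0.7,0,0],[0,0,0.7,0,0],[0,0,0.7,0,0],[0,0,0.7,0,0],[0,0,0.7,0,0],[0,0,0,0,0]]'|egrep 'tcp|force'
python3 - <<'E'
from h import *
a=cams.capture("side");b=cams.capture("top")
cv2.imwrite("pics/c4.png",np.hstack([cv2.resize(a[120:240,210:330][...,::-1],(400,400),interpolation=cv2.INTER_CUBIC),cv2.resize(b[105:265,170:330][...,::-1],(400,400),interpolation=cv2.INTER_CUBIC)]))
go(0,.145,.181)
E
```

```text
tcp_pos: [0.6613, 0.1595, 0.2645]
wrist_force: [-0.5, 0.7, 0.3]
t 8.65 st [-0.0004  0.1396  0.1948] turn -0.25 shift now-axes cm [-0.05  0.55  1.38] aligned [-0.04  0.54  1.38] F [ 0.2 -1.1  0.9] g 0.004092719330098237
```

View pics/c4.png

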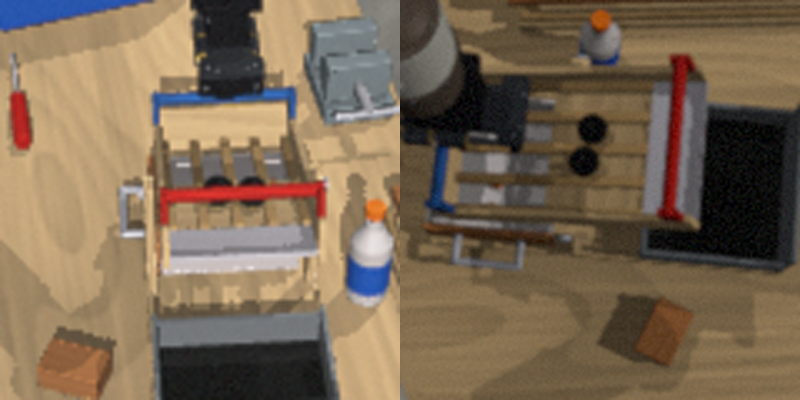

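The tray is tilted and the large knobs are rolling at crop (592,130) and (583,160). No orange is left on the floored part, and one small knob shows in the drawer. I'll press slightly further, wait, and pull clear to check.

```bash
python3 -m handwheel '[[0,0.3,0.5,0,0],[0,0.2,0.4,0,0],[0,0,0,0,0],[0,0,0,0,0],[0,0,0,0,0],[0,0,0,0,0],[0,0,-4,0,0],[2,0,-5,0,0],[6,0,0,0,0],[6,0,0,0,0]]'|egrep 'tcp|force'; python3 -m handwheel '[[6,0,0,0,0],[3,0,0,0,0],[0,0,0,0,0]]'|egrep 'tcp|force';python3 - <<'E'
from h import *
a=cams.capture("side");b=cams.capture("top")
cv2.imwrite("pics/c5.png",np.hstack([cv2.resize(a[120:240,210:330][...,::-1],(400,400),interpolation=cv2.INTER_CUBIC),cv2.resize(b[105:225,170:290][...,::-1],(400,400),interpolation=cv2.INTER_CUBIC)]))
go(0,-.138,.33)
E
```

```text
tcp_pos: [0.5223, 0.1817, 0.3476]
wrist_force: [0.4, 0.9, -0.3]
tcp_pos: [0.4326, 0.192, 0.3484]
wrist_force: [0.3, 0.3, -0.9]
t 10.375 st [-0.2295  0.1467  0.2778] turn -0.18 shift now-axes cm [-23.04 -28.39  -5.22] aligned [-22.95 -28.47  -5.22] F [0.6 0.2 0.5] g 0.006881587358325589
```

View pics/c5.png

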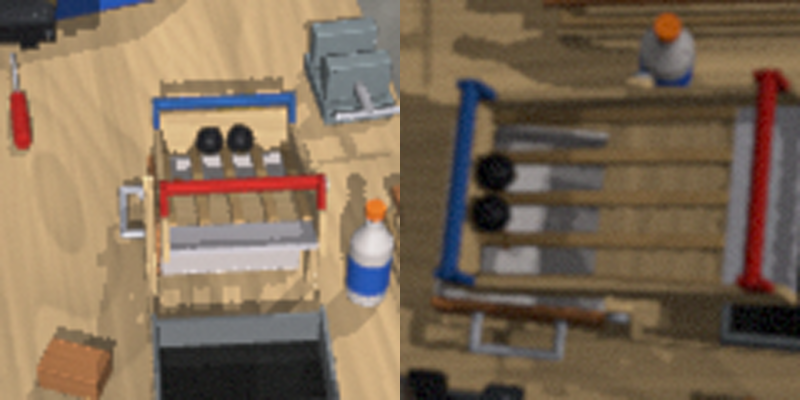

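Both large knobs rest at the slotted end (top crop about (493,172) and (490,213)), and no orange is on the tray. Next is the red bar; I'll count orange pixels first.

```bash
python3 -m handwheel '[[0,-5,-2,0,0],[0,-5,-2,0,0],[0,-5,0,0,0],[0,-5,0,0,0],[0,-4.2,0,0,0],[-5,-2,0,0,0],[-6,0,0,0,0],[-6,0,0,0,0],[-6,0,0,0,0],[0,0,0,0,0]]'|egrep 'tcp|force';python3 - <<'E'
from h import *
b=cams.capture("top")
h=cv2.cvtColor(b,cv2.COLOR_RGB2HSV);m=cv2.inRange(h,(5,170,70),(16,255,255));m[:110]=0;m[215:]=0;m[:,:170]=0;m[:,340:]=0
n,l,s,c=cv2.connectedComponentsWithStats(m);p=cams.camera_params("top")
for i in range(1,n):
  if s[i,4]>2: print(c[i].round(1),s[i,4],"at z.024",st(plane(p,c[i],.024)))
go(0,-.118,.285)
E
```

```text
tcp_pos: [0.6366, -0.0961, 0.3807]
wrist_force: [-0.7, 0.2, -1.5]
[180.8 195.5] 4 at z.024 [-0.0879  0.1809  0.024 ]
[187.7 195.7] 3 at z.024 [-0.0865  0.1586  0.024 ]
t 11.675 st [ 0.0018 -0.1172  0.3128] turn -0.33 shift now-axes cm [ 0.16 -0.08  2.78] aligned [ 0.18 -0.08  2.78] F [-1.   0.9 -0.1] g 0.0063035949174868955
```

```bash
python3 -m handwheel '[[0,0,1.5,0,0],[0,0,1,0,0],[0,0,0.7,0,0],[0,-0.3,0.8,0,0],[0,-0.3,0.8,0,0],[0,-0.4,0.8,0,0],[0,-0.4,0.8,0,0],[0,-0.3,0.8,0,0],[0,0,0,0,0]]'|egrep 'tcp|force';python3 - <<'E'
from h import *
from station import *
for n in("top","side","wrist"):
  b=cams.capture(n);p=cams.camera_params(n)
  h=cv2.cvtColor(b,cv2.COLOR_RGB2HSV);m=cv2.inRange(h,(5,170,60),(16,255,255))
  k,l,s,c=cv2.connectedComponentsWithStats(m)
  for i in range(1,k):
    q=plane(p,c[i],.024);S=st(q)
    if s[i,4]>2 and abs(S[0])<.13 and abs(S[1])<.27: print(n,c[i].round(1),s[i,4],"at z.024",S)
  cv2.imwrite(f"pics/l_{n}.png",b[...,::-1])
a=cv2.imread("pics/l_side.png")[120:240,210:330];w=cv2.imread("pics/l_wrist.png")
cv2.imwrite("pics/c6.png",np.hstack([cv2.resize(a,(390,384),interpolation=cv2.INTER_CUBIC),cv2.resize(w,(410,384))]))
go(0,-.14,.235)
E
```

```text
tcp_pos: [0.629, -0.1182, 0.3205]
wrist_force: [-4.1, -16.5, 10.8]
top [201.5 177.5] 8 at z.024 [-0.023   0.1205  0.024 ]
top [182.1 196.1] 8 at z.024 [-0.0896  0.1762  0.024 ]
top [189.8 196.4] 5 at z.024 [-0.0883  0.1515  0.024 ]
top [196.5 197.2] 6 at z.024 [-0.0889  0.1298  0.024 ]
wrist [509.6 122.8] 33 at z.024 [-0.0543  0.1596  0.024 ]
wrist [474.3 146.5] 11 at z.024 [-0.0259  0.1237  0.024 ]
wrist [493.3 212. ] 64 at z.024 [0.0618 0.1668 0.024 ]
t 12.95 st [-0.0012 -0.14    0.2505] turn -0.31 shift now-axes cm [-0.12  0.02  1.55] aligned [-0.12 -0.    1.55] F [ -3.7 -17.5  10.7] g 0.002278427877245579
```

View pics/c6.png

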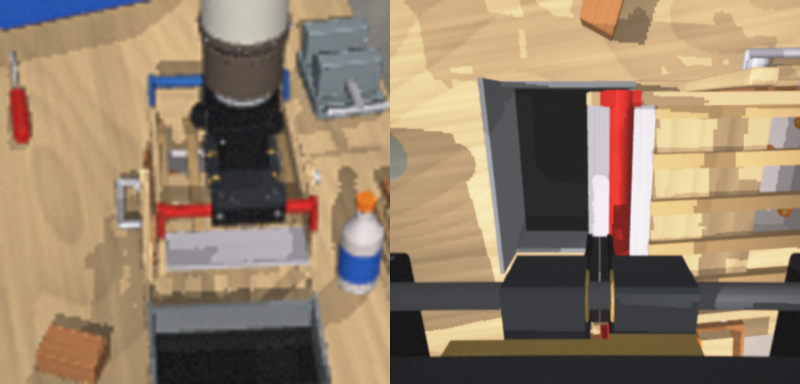

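The wrist view shows all three orange knobs inside the drawer. The side force of -17 N in y says the fingers have slid to the outer flank of the red bar. I'll lift, shift inwards and press again.

```bash
python3 -m handwheel '[[0,-0.5,-1.5,0,0],[0,0,-1.5,0,0],[0,1.9,0,0,0],[0,0,1,0,0],[0,0,1,0,0],[0,-0.2,0.7,0,0],[0,-0.2,0.7,0,0],[0,-0.3,0.7,0,0],[0,0,0,0,0]]'|egrep 'tcp|force';python3 - <<'E'
from h import *
b=cams.capture("top");p=cams.camera_params("top")
r=blob(b,(270,115,305,206),"red");print(r,st(plane(p,r[1],.235)),st(plane(p,r[2],.235)))
go(0,-.14,.235)
E
```

```text
tcp_pos: [0.6309, -0.1056, 0.3038]
wrist_force: [0.5, -1.0, 2.3]
(array([286.38732338, 182.44366455]), array([287.73128913, 166.97665107]), array([285.29405321, 195.02555099]), 142) [-0.0144 -0.1376  0.235 ] [-0.0926 -0.1365  0.235 ]
t 14.125 st [-0.0008 -0.1267  0.2337] turn -0.24 shift now-axes cm [-0.09 -1.33 -0.13] aligned [-0.08 -1.33 -0.13] F [ 0.5 -0.   2. ] g 0.004203379760869222
```

```bash
python3 -m handwheel '[[0,0,-0.8,0,0],[0,-1,0,0,0],[0,0,0.8,0,0],[0,-0.2,0.7,0,0],[0,-0.2,0.7,0,0],[0,-0.1,0.6,0,0],[0,-0.1,0.6,0,0],[0,-0.1,0.6,0,0],[0,0,0.6,0,0],[0,0,0,0,0]]'|egrep 'tcp|force';python3 - <<'E'
from h import *
a=cams.capture("side");b=cams.capture("top");
cv2.imwrite("pics/c7.png",np.hstack([cv2.resize(a[120:240,210:330][...,::-1],(400,400),interpolation=cv2.INTER_CUBIC),cv2.resize(b[105:265,170:330][...,::-1],(400,400),interpolation=cv2.INTER_CUBIC)]))
go(0,-.147,.16)
E
```

```text
tcp_pos: [0.6289, -0.1214, 0.2652]
wrist_force: [-0.5, -1.1, 1.5]
t 15.475 st [-0.0011 -0.1427  0.1952] turn -0.21 shift now-axes cm [-0.12 -0.43  3.52] aligned [-0.11 -0.43  3.52] F [-0.6 -1.1  0.7] g 0.0052660926294111786
```

View pics/c7.png

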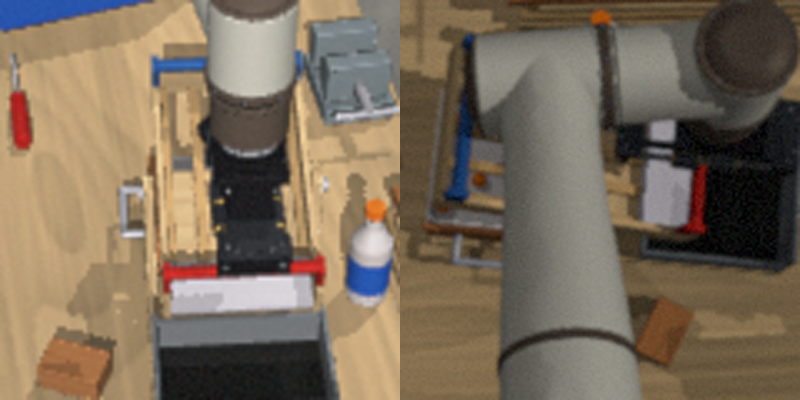

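The tray is tipped to about -0.3 rad and the fingers are squarely on the bar. I'll let it roll, then go on to about -0.6 rad.

```bash
python3 -m handwheel '[[0,0,0,0,0],[0,0,0,0,0],[0,0,0,0,0],[0,-0.2,0.5,0,0],[0,-0.1,0.5,0,0],[0,0,0.5,0,0],[0,0,0.5,0,0],[0,0,0.5,0,0],[0,0,0.5,0,0],[0,0,0,0,0]]'|egrep 'tcp|force';python3 -m handwheel '[[0,0,0.5,0,0],[0,0,0.5,0,0],[0,0,0,0,0],[0,0,0,0,0],[0,0,0,0,0],[0,0,0,0,0],[0,0,-4,0,0],[0,0,-6,0,0],[0,0,-5,0,0],[6,0,0,0,0]]'|egrep 'tcp|force';python3 -m handwheel '[[6,0,0,0,0],[6,0,0,0,0],[5,0,0,0,0],[0,0,0,0,0]]'|egrep 'tcp|force';python3 - <<'E'
from h import *
a=cams.capture("side");b=cams.capture("top");
a=cv2.convertScaleAbs(a,alpha=1.6,beta=15);b=cv2.convertScaleAbs(b,alpha=1.6,beta=15)
cv2.imwrite("pics/c8.png",np.hstack([cv2.resize(a[140:270,215:345][...,::-1],(400,400),interpolation=cv2.INTER_CUBIC),cv2.resize(b[105:265,180:340][...,::-1],(400,400),interpolation=cv2.INTER_CUBIC)]))
go(0,.118,.3)
E
```

```text
tcp_pos: [0.6283, -0.1247, 0.2354]
wrist_force: [1.5, -0.2, 1.6]
tcp_pos: [0.573, -0.1179, 0.3805]
wrist_force: [-0.9, 1.2, -0.6]
tcp_pos: [0.3972, -0.0981, 0.3773]
wrist_force: [0.9, -0.1, 0.2]
t 18.575 st [-0.2308 -0.1456  0.307 ] turn -0.19 shift now-axes cm [-22.99  26.44   0.77] aligned [-23.08  26.36   0.7 ] F [-0.6 -0.4  0.3] g 0.004799016476548827
```

View pics/c8.png

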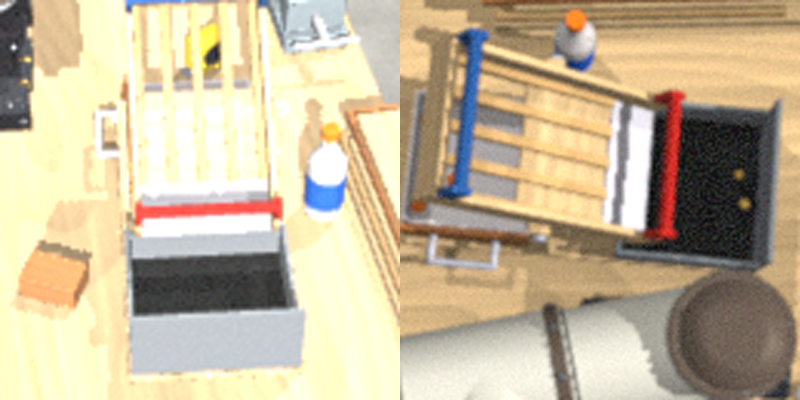

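Both large knobs are in the box (brass inserts at crop (738,175) and (745,205)) and the tray is empty. Now I'll level it with the blue bar.

```bash
python3 -m handwheel '[[0,5,-3,0,0],[0,5,0,0,0],[0,5,0,0,0],[0,5,0,0,0],[0,3.2,0,0,0],[-6,0,0,0,0],[-6,0,0,0,0],[-6,0,0,0,0],[-5,0,0,0,0],[0,0,0,0,0]]'|egrep 'tcp|force';python3 -c "
from h import *
go(0,.085,.301)"
```

```text
tcp_pos: [0.6599, 0.1055, 0.4005]
wrist_force: [-1.3, 0.3, -0.7]
t 19.825 st [0.0042 0.0858 0.3305] turn -0.37 shift now-axes cm [ 0.41 -0.08  2.95] aligned [ 0.42 -0.08  2.95] F [-1.3  0.3 -0.7] g 0.0066612531667844
```

```bash
python3 -m handwheel '[[0,0,1.5,0,0],[0,0,1,0,0],[0,0,0.45,0,0],[0,0.6,0.5,0,0],[0,0.6,0.5,0,0],[0,0.6,0.5,0,0],[0,0.5,0.56,0,0],[0,0.5,0.56,0,0],[0,0.5,0.56,0,0],[0,0,0,0,0]]'|egrep 'tcp|force';python3 -c "
from h import *
go(0,.135,.238)"
```

```text
tcp_pos: [0.6598, 0.1396, 0.3448]
wrist_force: [0.4, 2.0, 2.6]
t 21.075 st [0.0003 0.1197 0.2748] turn -0.16 shift now-axes cm [0.04 1.53 3.68] aligned [0.03 1.53 3.68] F [0.4 2.  2.6] g 0.007141773924134401
```

```bash
python3 -m handwheel '[[0,-0.4,0.4,0,0],[0,0,0.5,0,0],[0,0.3,0.6,0,0],[0,0.4,0.6,0,0],[0,0.4,0.6,0,0],[0,0.3,0.5,0,0],[0,0.2,0.4,0,0],[0,0,0,0,0]]'|egrep 'tcp|force';python3 -c "
from h import *
go(0,.135,.238)"; python3 -m handwheel '[[0,0,-4,0,0],[0,0,-6,0,0],[6,0,0,0,0],[6,0,0,0,0],[6,0,0,0,0],[5,0,0,0,0],[0,0,0,0,0]]'|egrep 'tcp|force';python3 - <<'E'
from h import *
P={n:cams.camera_params(n) for n in("side","top")}
I={n:cams.capture(n) for n in P}
for c,rs,rt in(("blue",(250,132,306,160),(178,108,208,202)),("red",(250,175,315,215),(270,115,305,206))):
    a=blob(I["side"],rs,c);b=blob(I["top"],rt,c)
    print(c,a[0],b[0]);q=tri(P["side"],a[0],P["top"],b[0]);print(st(q[0]),q[1])
a,b=[cv2.convertScaleAbs(I[n],alpha=1.4,beta=10) for n in("side","top")]
cv2.imwrite("pics/c9.png",np.hstack([cv2.resize(a[120:250,215:345][...,::-1],(400,400),interpolation=cv2.INTER_CUBIC),cv2.resize(b[105:265,180:340][...,::-1],(400,400),interpolation=cv2.INTER_CUBIC)]))
E
```

```text
tcp_pos: [0.6625, 0.1556, 0.3124]
wrist_force: [-1.6, 15.4, 9.4]
t 22.075 st [0.0012 0.1359 0.2424] turn -0.03 shift now-axes cm [ 0.13 -0.1   0.44] aligned [ 0.12 -0.09  0.44] F [-1.6 15.4  9.4] g 0.004584183716892656
tcp_pos: [0.4298, 0.1762, 0.4092]
wrist_force: [-0.2, 0.9, 1.5]
blue [278.1071434  138.90714264] [194.52351189 152.52350998]
[0.0011 0.1174 0.2577] 0.007491781476541337
red [283.22916794 198.734375  ] [289.84591103 167.32704544]
[-0.0014 -0.147   0.1943] 0.006987877683489686
```

View pics/c9.png

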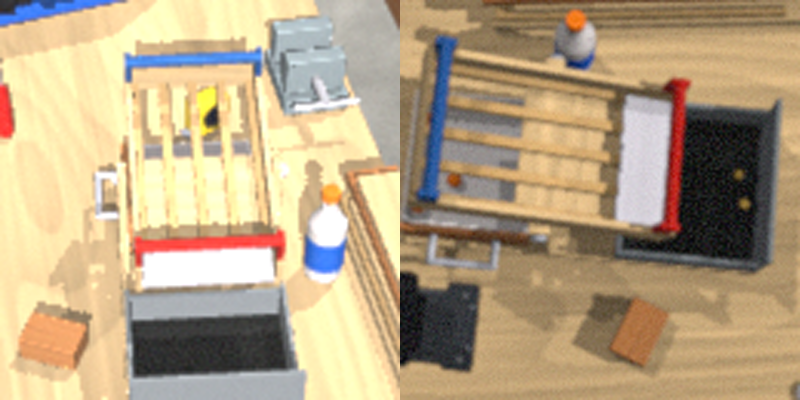

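The tray is still at about -0.24 rad because the fingers slid down the outer side of the bar. The blue bar is at stand y=0.117, with its top at about 0.266. I'll press again, further in.

```bash
python3 -m handwheel '[[-5,-2.2,0,0,0],[-6,0,0,0,0],[-6,0,0,0,0],[-6,0,0,0,0],[0,0,3,0,0],[0,0,2.5,0,0],[0,0,0,0,0]]'|egrep 'tcp|force';python3 -c "
from h import *
go(0,.116,.266)"
```

```text
tcp_pos: [0.6589, 0.1274, 0.3495]
wrist_force: [-0.8, -0.5, -0.2]
t 23.925 st [0.0008 0.1075 0.2795] turn -0.32 shift now-axes cm [0.08 0.85 1.34] aligned [0.08 0.85 1.35] F [-0.8 -0.5 -0.2] g 0.007634367019095722
```

```bash
python3 -m handwheel '[[0,0.7,0,0,0],[0,0,1,0,0],[0,0,0.5,0,0],[0,0.3,0.5,0,0],[0,0.3,0.5,0,0],[0,0.3,0.5,0,0],[0,0.3,0.5,0,0],[0,0.2,0.4,0,0],[0,0.2,0.3,0,0],[0,0,0,0,0]]'|egrep 'tcp|force';python3 -c "
from h import *
go(0,.135,.238)"; python3 -m handwheel '[[0,0,-4,0,0],[0,0,-6,0,0],[6,0,0,0,0],[6,0,0,0,0],[6,0,0,0,0],[5,0,0,0,0],[0,0,0,0,0]]'|egrep 'tcp|force';python3 - <<'E'
from h import *
P={n:cams.camera_params(n) for n in("side","top")}
I={n:cams.capture(n) for n in P}
for c,rs,rt in(("blue",(250,132,306,160),(178,108,208,202)),("red",(250,175,315,215),(270,115,305,206))):
    a=blob(I["side"],rs,c);b=blob(I["top"],rt,c)
    print(c,a[0],b[0]);q=tri(P["side"],a[0],P["top"],b[0]);print(st(q[0]),q[1])
E
```

```text
tcp_pos: [0.6614, 0.1521, 0.3124]
wrist_force: [-0.0, 2.8, 4.1]
t 25.175 st [0.0005 0.1323 0.2424] turn -0.17 shift now-axes cm [0.06 0.27 0.44] aligned [0.05 0.27 0.44] F [-0.   2.8  4.1] g 0.0046529216627403
tcp_pos: [0.4299, 0.1769, 0.4122]
wrist_force: [1.0, 1.0, 0.2]
blue [277.01503754 141.64661694] [189.8704319 154.5614624]
[-0.0004  0.1332  0.2317] 0.004849736482945493
red [283.72522354 191.40540504] [287.88307762 163.97846222]
[ 0.0006 -0.1381  0.2229] 0.006954906723662558
```

The tray now measures about -0.03 rad, within tolerance. One last look, after backing away a little more.

```bash
python3 -m handwheel '[[0,-4,0,0,0],[0,0,0,0,0],[0,0,0,0,0],[0,0,0,0,0]]'|egrep 'tcp|force';python3 - <<'E'
from h import *
b=cams.capture("top");a=cams.capture("side")
a,b=[cv2.convertScaleAbs(i,alpha=1.4,beta=10) for i in(a,b)]
cv2.imwrite("pics/c10.png",np.hstack([cv2.resize(a[120:320,195:345][...,::-1],(330,440),interpolation=cv2.INTER_CUBIC),cv2.resize(b[105:265,170:340][...,::-1],(467,440),interpolation=cv2.INTER_CUBIC)]))
E
```

```text
tcp_pos: [0.4285, 0.1388, 0.4114]
wrist_force: [0.5, 0.4, -0.6]
```

View pics/c10.png

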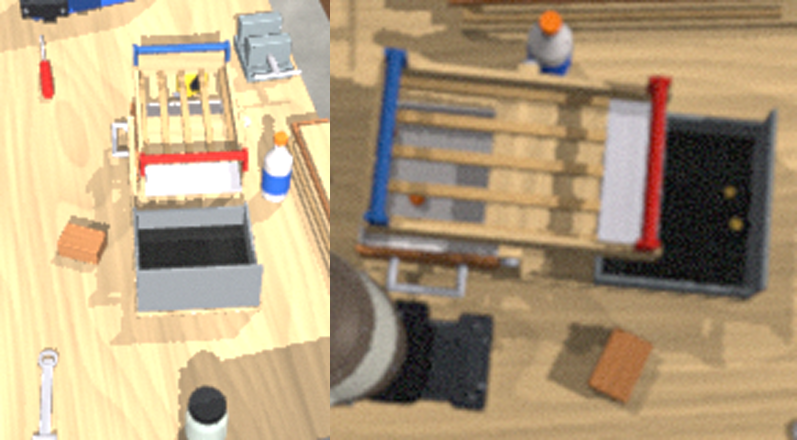

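The tray is level and empty, both large knobs are in the box (inserts at about (730,190) and (736,224)), the drawer is home, and the bystanders are in place.

```bash
python3 -c "
from station import job
print(job.finish_job())"
```

```text
the job is handed in; nothing more can be done
None
```

I completed all four steps and handed the job in at about 26 s of the 67 s allowed. `finish_job` reports no verdict.

**What I did:** I pushed the drawer in against its stop. Pressing the blue bar dropped the three small knobs into the drawer while both large ones stayed on the tray. Pressing the red bar tipped the large ones into the grey box, and pressing the blue bar again levelled the tray.

**Last checks:**
- **Tray:** it measured about -0.03 rad against the 0.09 limit and was empty.
- **Large knobs:** both were visible in the box.
- **Drawer:** the handle was at about -0.131 m when measured after the push, consistent with being home, and looked unmoved in the last picture.
- **Bystanders:** those in the last picture (offcut, glue bottle, tape measure, screwdriver, spanner, jar) looked unmoved by eye.

**What went wrong or is less certain:**
- **Slips:** the fingers slid off the outer side of a bar twice, once on red (about 17 N sideways) and once on blue. The blue slip left the tray at about -0.24 rad. I mended both by pressing again further in.
- **Drawer push:** the push ended at about 35 N in total, with unexpected side and upward parts that I did not explain.
- **Small knobs:** all three were seen in the drawer through the wrist camera with the tray near level. In the final picture only one showed between the slats.

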